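Pin the die in the tube bender

ROBOT

A 6-joint arm with a two-finger parallel gripper is mounted at the origin on the work surface. World frame = base frame: x ahead of the robot, y to its left, z up, the work surface at z = 0. Lengths are in m, angles in rad, forces in N, time in s.
With the tool pointing down it reaches from about 0.25 to 0.725 m from the base axis. Payload 4 kg.
Tool frame: the origin (TCP) lies midway between the tips of the shut fingers; the grasp point (between the pads) lies 19 mm behind it (bot.grip_point_offset is the distance from the TCP to the grasp point, in m); z points along the fingers, y is the line along which they close (so a half turn about z gives the same grasp; the last joint's range is limited). The gripper opens to 85 mm and grips with 20 to 120 N. Pads are 22 mm wide; open, the fingers measure 114 mm over their backs; the gripper's body (76 mm by 85 mm) begins 54 mm behind the grasp point. The pads swing forward as they close: fully open they stand 13 mm farther back than shut.
Start: joints at [1.218, 0.241, 0.005, 1.335, 0, 1.571], TCP at [0.173, 0.469, 0.231] pointing down, gripper open.
Joint ranges: [-2.72, 2.72], [-1.05, 1.87], [-1.09, 1.28], [-1.99, 2.15], [-1.42, 1.44], [-3.14, 3.14]. Speed limits (rad/s): [2.79, 2.79, 3.14, 3.14, 3.14, 3.14].

INTERFACE

Orientations are given as a unit quaternion [x, y, z, w].
In Python, from workcell import bot gives the robot as it stands.
- The arm moves only by the tool step_arm, never from a script. Its argument "targets" is text: rows parted by semicolons, each of 7 numbers parted by spaces: the opening, from -1 (shut) to 1 (fully open), so that 0 is half open, then the shift along the world's x, y, z normalised to -1 to 1, where 1 is 0.5 m, then the turn, a rotation vector about the world's x, y, z normalised to -1 to 1, where 1 is pi/4 rad. In form: gripper x y z wx wy wz; .... A call has 1 to 10 rows; each row is the pose to reach, as a shift and turn from the pose commanded when the call began; what a row does not reach only later rows make up. A row lasts 1/12 s, in which the tool goes at most 41.7 mm and 7.16 degrees, less where a joint would pass 70% of its speed; a pose out of reach is approached as far as the arm can. A call with a number of a shift or a turn outside -1 to 1 is refused whole. A call with a gripper value outside its range is refused whole. The fingers move at their own pace and stop on an object; the grip force is fixed at half the most. Time passes only in rows, so rows that repeat a pose let the fingers close. It gives the time, the measured TCP pose, the force, the opening and the grip force at its end, in the units of the state.
- bot.get_obs(): the state, without advancing time (a new reading comes with each control period).
- bot.camera(name): name is "side" or "top"; returns the picture (384x512x3 uint8, red, green, blue); there is no depth.
- bot.camera_info(name): a dict with "vertical_fov" (degrees; the focal length in pixels is half the picture's height over the tangent of half this angle, whatever the lens; pixels are square), "cx", "cy" (the principal point, pixels), "pose" (4x4, takes a point from camera to world coordinates). Camera axes: x right, y up, looking along -z (the intrinsics and any distortion apply to the point x, -y, -z); pixel columns grow to the right and rows downward; lengths in m; the calibration is good to about 2 mm. A picture is of the moment at which its call begins. camera_info takes no time and is no camera call.
- bot.job_done(): hands the job in; it is judged then, once.
The state is a dict: "clock": time; "joint_pos": joint angles; "joint_vel": joint speeds; "tau": joint torques, N m; "eef_pos": TCP position; "tool_rot": TCP orientation; "ft_force": force on the tool from outside, world axes, zero at the start; "ft_torque": the same for the moment, N m; "grip_width": finger opening in m; "grasp_force": force on a finger pad.
Only numpy, scipy, OpenCV 4.12 (cv2) and the standard library are available. Lean on these libraries where they do the work, as an engineer would, in place of code of your own. Each camera call takes 0.05 s, during which the arm holds its last target. There are 200 camera calls.

TASK

Draw the steel pin with the red square head up out of the wooden block and thread it straight down through the tube bender: the upper green strap, then the loose aluminium die, then the lower strap, until its collar sits flat on the upper strap, and let go. Guide it down by feel the whole way rather than dropping it, and never force it: the force on the bender must stay below about 40 N, easing the pin sideways wherever it catches. Leave the brass drift, blue bin, wrench and hammer alone.

Things in the scene. Friction and masses are not known exactly. Their poses are not given: they have to be found in the camera images.
- pin_center (a point): Steel pivot pin, about 0.3 kg, upright in the wooden block; point on its axis half-way up its 127 mm; z up along it. Measured from its lower end: short tapered nose 0-2 mm, 15 mm across at the end widening to 16; 16 mm round shank to 83 mm; collar 30 mm across, 83-89 mm; red square head 89-127 mm. The lower 45 mm stand in the block. Seated, this point is 19.5 mm below point axis.
- pin_head (a point): Centre of the pin's red square head, 22 x 22 mm and 38 mm tall, the place to grip; on the pin's axis, 44.5 mm above pin_center and 108 mm above its lower end. x and y are square to the head's faces.
- axis (a point): NOMINAL threading axis of the tube bender at the upper strap's top face, 95 mm above the bench; z up. The green head (both straps, 20 mm round holes in line with each other) was clamped on by hand: its real holes lie up to 5 mm off this along x and up to 5 mm along y, so feel for them. The head does not move. Upper strap: 10 mm thick, 56 mm wide in y, from 35 mm before to 115 mm behind the hole in x.
- bender: Tube bender, its dark steel base plate (240 x 130 x 8 mm) screwed to the bench; origin at the underside, straight below point axis; x points from the hole to the solid green web that joins the two straps, 70 to 115 mm behind the hole. Two bolt heads on the web stand 6 mm above the upper strap.
- die_nominal (a point): Nominal centre of the bending die between the straps: an aluminium grooved disc, 92 mm across, 32 mm thick, its top 19 mm and underside 51 mm below point axis, with an 18 mm hole. It floats: its hole lies up to 2.1 mm off the straps' real holes along x and along y, and slides sideways any way under 3 to 4 N, so the nose can push it into line once its edge has found the hole.
- lower_nominal (a point): Nominal centre of the top face of the lower strap (63 to 73 mm below point axis), with a 20 mm hole in line with the upper strap's, so off this point by the same amount. The seated pin's end is 83 mm below point axis, 4 mm clear of the base plate.
- pin_block: Wooden block, 80 (x) x 160 (y) x 60 mm tall, fixed to the bench; origin at the centre of its underside. Two upright holes 18 mm wide and 45 mm deep at y = -40 and +40 mm; one holds the pin, the other the brass drift.
- drift: Brass drift (bystander): plain rod 16 mm across, 70 mm long, standing in the other hole of the block, its top 85 mm above the bench; origin at its lower end.
- blue_bin: Blue open parts bin (bystander), 130 x 100 x 60 mm, standing on the bench; origin at the centre of its underside.
- wrench_grip (a point): Wrench (bystander) lying on the bench; this point is on its handle.
- hammer_grip (a point): Hammer (bystander) lying on the bench; this point is on its handle.
Mind the look-alikes: they are no part of the job. What is meant by the part that bears pin_center is not purple or turquoise, and is the smaller of those in its own colour.

How it is judged:
On the way, in this order (a step that is already met when the one before it is completed fails the run):
1. the pin is drawn up clear of the block (height (world z) of pin_center above 0.126 m), for 0.1 s.
2. the pin's nose has passed into the upper strap's hole (horizontal distance between pin_center and axis below 0.012 m and z of pin_center in the frame of axis below 0.0545 m), for 0.2 s.
3. the pin's nose is well into the die (horizontal distance between pin_center and axis below 0.012 m and z of pin_center in the frame of axis below 0.0335 m), for 0.2 s.
At the end, for the whole second after the job is handed in: The pin stands through upper strap, die and lower strap, upright within 0.08 rad, its collar within 3 mm of the upper strap's top face, within 12 mm (horizontally) of the nominal axis, released and at rest (horizontal distance between pin_center and axis below 0.012 m and z of pin_center in the frame of axis between -0.0225 and -0.0165 m and angle between pin_center's own z axis and vertical below 0.08 rad and linear speed of pin below 0.02 m/s); the robot touches nothing.
It fails at once if the bender is loaded with more than 40 N (contact force between bender and anything else above 40 N).
It fails at once if a bystander (brass drift, blue bin, wrench, hammer) is moved by more than 20 mm (distance of any of drift, blue_bin, wrench_grip, hammer_grip from where it was at the start of the episode above 0.02 m).
It also fails if it takes over 72 s, if anything falls off the work surface, if the arm or the gripper's body presses on something with over 40 N, if the wrist force passes 120 N, or if a joint passes its speed limit or range.

## Working session

There is one attempt and no reset: what is moved stays moved. The work goes in short steps, Python scripts to look and compute and a tool call to move; the robot and the scene stay as the last step left them, time stands still between calls to the robot, and variables do not carry over. Pictures are saved under pics/ and viewed, at most 10 in all, crops included, and the job is handed in when it is done.

Besides the shell and the picture viewer there is one more tool, called after ">>>" by a JSON object that holds its "name" and its "arguments", one argument or row to a line. step_arm: Moves the arm, as the interface text tells. Scaled input: -1 to 1 covers 0.5 m each way for a shift and pi/4 rad each way for a turn. Its arguments: {"type":"object","properties":{"targets":{"type":"string"}},"required":["targets"]}

```bash
mkdir -p pics
python3 - <<'E'
from workcell import bot
import cv2,numpy as np
for n in("top","side"):
    im=bot.camera(n);cv2.imwrite(f"pics/{n}0.png",im[:,:,::-1])
    i=bot.camera_info(n);print(n,{k:(np.round(v,4).tolist() if k=="pose" else v) for k,v in i.items()})
o=bot.get_obs();print({k:np.round(v,3).tolist() for k,v in o.items()},bot.grip_point_offset)
E
```

```text
top {'vertical_fov': 43.56435848217158, 'cx': 253.39624752657005, 'cy': 197.20135340431756, 'pose': [[-0.007, 0.9925, -0.122, 0.3734], [-0.9999, -0.0051, 0.0161, 0.0277], [0.0154, 0.1221, 0.9924, 1.503], [0.0, 0.0, 0.0, 1.0]]}
side {'vertical_fov': 51.67942890214589, 'cx': 253.00720383585792, 'cy': 186.7912672234665, 'pose': [[0.9227, 0.2135, -0.321, 0.2335], [-0.3848, 0.4598, -0.8004, -0.7186], [-0.0233, 0.862, 0.5064, 0.5637], [0.0, 0.0, 0.0, 1.0]]}
{'clock': 0.1, 'joint_pos': [1.218, 0.241, 0.004, 1.335, -0.0, 1.571], 'joint_vel': [-0.001, -0.002, 0.003, -0.001, -0.0, 0.0], 'tau': [0.0, -37.314, 25.301, 0.011, 0.0, -0.0], 'eef_pos': [0.173, 0.469, 0.231], 'tool_rot': [0.175, 0.984, -0.001, -0.0], 'ft_force': [1.47, 0.115, -0.788], 'ft_torque': [0.014, 0.02, -0.013], 'grasp_force': 0.0, 'grip_width': 0.086} 0.0187
```

View pics/top0.png

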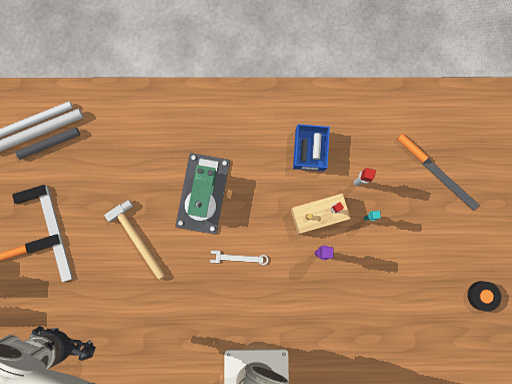

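View pics/side0.png

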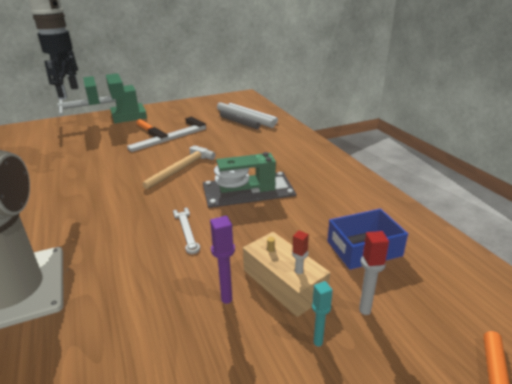

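The top picture shows two red heads: (338,208), standing in the block, and (367,174), the larger one, free-standing. There are also purple (325,253) and turquoise (374,215) ones. I choose the smaller red one in the block; the bender is at about (202,195). A close crop will check this.

Run:
```python
import cv2,numpy as np
t=cv2.imread("pics/top0.png");s=cv2.imread("pics/side0.png")
def c(im,x,y,w=80,h=60): 
    p=cv2.resize(im[y:y+h,x:x+w],(400,300),interpolation=cv2.INTER_CUBIC)
    k=400//w
    for i in range(0,w,10): cv2.line(p,(i*k,0),(i*k,4 if (x+i)%20 else 9),(255,255,255),1)
    for i in range(0,h,10): cv2.line(p,(0,i*k),(4,i*k),(255,255,255),1)
    return p
m=np.vstack([np.hstack([c(t,285,185),c(t,164,147,120,90)]),np.hstack([c(s,240,225,100,75),c(s,200,140,100,75)])])
cv2.imwrite("pics/crop0.png",m)
```

```text
(no output)
```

View pics/crop0.png

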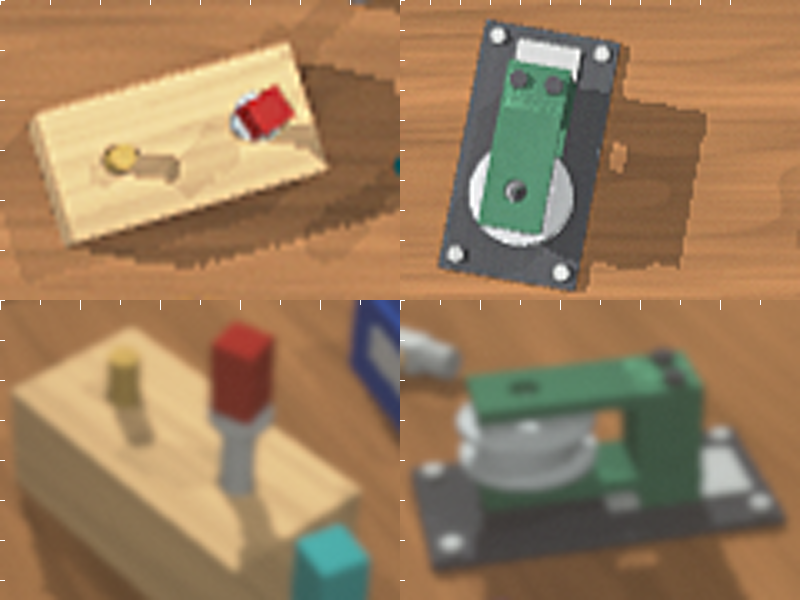

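The crop shows the small red head in the block next to the brass drift, which fits the description. The strap hole is at about top (198.5,204.3) and side (231,161.5).

```bash
cat > h.py <<'E'
from workcell import bot
import cv2,numpy as np
from scipy.optimize import minimize,least_squares
I={n:bot.camera_info(n) for n in("top","side")}
def proj(n,P):
    i=I[n];T=np.array(i["pose"]);p=(np.atleast_2d(P)-T[:3,3])@T[:3,:3]
    f=192/np.tan(np.radians(i["vertical_fov"])/2)
    return np.c_[i["cx"]+f*p[:,0]/-p[:,2],i["cy"]-f*p[:,1]/-p[:,2]]
def onz(n,uv,z):
    i=I[n];T=np.array(i["pose"]);f=192/np.tan(np.radians(i["vertical_fov"])/2)
    d=T[:3,:3]@np.array([(uv[0]-i["cx"])/f,-(uv[1]-i["cy"])/f,-1]);return T[:3,3]+d*(z-T[2,3])/d[2]
def box(x,y,a,z0,z1,h=.011):
    c,s=np.cos(a),np.sin(a)
    return np.array([[x+c*u-s*v,y+s*u+c*v,z] for u in(-h,h) for v in(-h,h) for z in(z0,z1)])
def red(im,roi):
    r=im.astype(int);m=((r[...,0]>90)&(r[...,1]<70)&(r[...,2]<75)).astype(np.uint8)
    x0,y0,x1,y1=roi;k=np.zeros_like(m);k[y0:y1,x0:x1]=1;return m*k
def fit(masks,z0,z1,x,y):
    S=8
    M={n:cv2.resize(m*255,None,fx=S,fy=S,interpolation=cv2.INTER_LINEAR)>127 for n,m in masks.items()}
    def cost(p):
        t=0
        for n,m in M.items():
            k=np.zeros(m.shape,np.uint8);h=cv2.convexHull(((proj(n,box(*p,z0,z1))+.5)*S).astype(np.int32))
            cv2.fillConvexPoly(k,h,1);k=k>0;t+=1-(k&m).sum()/(k|m).sum()
        return t
    return min((minimize(cost,[x,y,a],method="Nelder-Mead",options=dict(initial_simplex=[[x,y,a],[x+.006,y,a],[x,y+.006,a],[x,y,a+.3]],xatol=1e-4,fatol=1e-3)) for a in(0,.5,1.0)),key=lambda r:r.fun)
E
python3 - <<'E'
from h import *
t=cv2.imread("pics/top0.png")[:,:,::-1];s=cv2.imread("pics/side0.png")[:,:,::-1]
mt=red(t,(325,198,350,218));ms=red(s,(288,228,312,258))
g=onz("top",(338,207),.14);print("guess",g,mt.sum(),ms.sum())
for m in({"top":mt,"side":ms},{"top":mt},{"side":ms}):
    r=fit(m,.104,.142,g[0],g[1]);print(r.x.round(4),r.fun)
print("hole",onz("top",(198.5,204.3),.095),onz("side",(231,161.5),.095))
k=3.3333
C=[onz("top",(164+(u-400)/k,147+v/k),.008) for u,v in((488,20),(622,43),(577,291),(440,267))]
print(np.round(C,4)); print([np.linalg.norm(C[i]-C[(i+1)%4]).round(4) for i in range(4)])
C=[onz("top",(285+u/5,185+v/5),.06) for u,v in((40,115),(290,43),(328,168),(76,240))]
print("block",np.round(C,4),[np.linalg.norm(C[i]-C[(i+1)%4]).round(4) for i in range(4)])
# strap end corners, z .095
k=3.3333
C=[onz("top",(164+(u-400)/k,147+v/k),.095) for u,v in((511,60),(573,72),(542,234),(480,222))]
print("strap",np.round(C,4),[np.linalg.norm(C[i]-C[(i+1)%4]).round(4) for i in range(4)])
print("drift",onz("top",(309.3,216.3),.085), onz("side",(271,239),.085))
E
```

```text
guess [ 0.51145542 -0.23608703  0.14      ] 66 285
[ 0.513  -0.2373  0.8224] 0.50428897323662
[ 0.5123 -0.2378  0.5014] 0.24066704566988817
[ 0.5146 -0.2346 -0.7369] 0.20568495854717728
hole [0.52623656 0.16659012 0.095     ] [0.52862278 0.16770347 0.095     ]
[[0.6991 0.2019 0.008 ]
 [0.6764 0.0748 0.008 ]
 [0.4418 0.1169 0.008 ]
 [0.4649 0.2444 0.008 ]]
[np.float64(0.1291), np.float64(0.2384), np.float64(0.1296), np.float64(0.2381)]
block [[ 0.5173 -0.1151  0.06  ]
 [ 0.5604 -0.268   0.06  ]
 [ 0.4842 -0.2887  0.06  ]
 [ 0.4417 -0.1355  0.06  ]] [np.float64(0.1588), np.float64(0.079), np.float64(0.159), np.float64(0.0782)]
strap [[0.6437 0.171  0.095 ]
 [0.6326 0.1157 0.095 ]
 [0.488  0.1426 0.095 ]
 [0.499  0.1972 0.095 ]] [np.float64(0.0563), np.float64(0.1471), np.float64(0.0556), np.float64(0.1471)]
drift [ 0.48978482 -0.16061401  0.085     ] [ 0.49159122 -0.16165866  0.085     ]
```

Run:
```python
from h import *
def show(C):
    C=np.array(C);e=np.roll(C,-1,0)-C
    print(C.mean(0).round(4),np.linalg.norm(e,axis=1).round(4),(np.degrees(np.arctan2(e[:,1],e[:,0]))%90).round(1))
show([onz("side",(240+u/4,225+v/4),.142) for u,v in((213,43),(240,24),(273,40),(248,63))])
show([onz("top",(285+u/5,185+v/5),.142) for u,v in((283,86),(298,107),(264,127),(248,104))])
s=cv2.imread("pics/side0.png");t=cv2.imread("pics/top0.png")
a=cv2.resize(t[195:220,322:355],(400,300),interpolation=cv2.INTER_CUBIC)
b=cv2.resize(s[225:270,280:340],(400,300),interpolation=cv2.INTER_CUBIC)
cv2.imwrite("pics/c1.png",np.hstack([a,b]))
```

```text
[ 0.5119 -0.2406  0.142 ] [0.0185 0.0177 0.02   0.0197] [22.8 25.  28.7 21. ]
[ 0.5135 -0.2405  0.142 ] [0.0146 0.0228 0.0159 0.0228] [34.2 29.8 33.6 26.7]
```

View pics/c1.png

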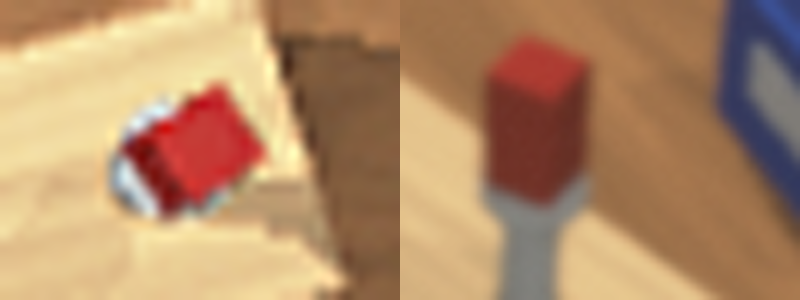

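Run:
```python
from h import *
for nm,a,b in(("turq",(375,215),(321,290)),("bigred",(369,174),(377,240)),("purple",(325,252),(221,224)),("pin",(339.45,206.9),(300.8,235.9))):
    f=lambda P:np.r_[proj("top",P)[0]-a,proj("side",P)[0]-b]
    r=least_squares(f,[.5,-.3,.1]);print(nm,r.x.round(3),r.fun.round(1))
o=bot.get_obs();print(o["eef_pos"])
```

```text
turq [ 0.49  -0.347  0.12 ] [-0.  0.  0. -0.]
bigred [ 0.604 -0.324  0.162] [ 0.2 -0.4 -0.3  0. ]
purple [ 0.385 -0.191  0.172] [ 0.1 -0.4 -0.2  0. ]
pin [ 0.512 -0.24   0.141] [ 0.  -0.1 -0.1  0. ]
[0.17256834 0.46867226 0.23050672]
```

>>> {"name": "step_arm", "arguments": {
  "targets": "0.3 0.34 -0.71 0.04 0 0 -0.89;0.3 0.34 -0.71 0.04 0 0 -0.89;0.3 0.34 -0.71 0.04 0 0 -0.89;0.3 0.34 -0.71 0.04 0 0 -0.89;0.3 0.34 -0.71 0.04 0 0 -0.89;0.3 0.34 -0.71 0.04 0 0 -0.89;0.3 0.34 -0.71 0.04 0 0 -0.89;0.3 0.34 -0.71 0.04 0 0 -0.89;0.3 0.34 -0.71 0.04 0 0 -0.89;0.3 0.34 -0.71 0.04 0 0 -0.89"
}}

```text
clock: 0.93
eef_pos: [0.3436, 0.1107, 0.2514]
tool_rot: [0.504, 0.864, -0.0, 0.001]
ft_force: [0.2, 0.9, -0.8]
grip_width: 0.0553
grasp_force: 0.0
```

>>> {"name": "step_arm", "arguments": {
  "targets": "0.3 0.339 -0.707 0 0 0 0;0.3 0.339 -0.707 0 0 0 0;0.3 0.339 -0.707 0 0 0 0;0.3 0.339 -0.707 0 0 0 0;0.3 0.339 -0.707 0 0 0 0;0.3 0.339 -0.707 0 0 0 0;0.3 0.339 -0.707 0 0 0 0;0.3 0.339 -0.707 0 0 0 0;0.3 0.339 -0.707 0 0 0 0;0.3 0.339 -0.707 0 0 0 0"
}}

```text
clock: 1.77
eef_pos: [0.5134, -0.2439, 0.2498]
tool_rot: [0.504, 0.864, -0.001, 0.0]
ft_force: [0.2, 0.1, 0.6]
grip_width: 0.0554
grasp_force: 0.0
```

Run:
```python
from h import *
o=bot.get_obs();print(o["eef_pos"],o["tool_rot"],o["joint_pos"])
s=bot.camera("side")[:,:,::-1]
cv2.imwrite("pics/s2.png",cv2.resize(s[140:320,180:420],(800,600),interpolation=cv2.INTER_CUBIC))
```

```text
[ 0.5133513  -0.24388286  0.24978658] [ 5.03638548e-01  8.63914257e-01 -6.05226040e-04  5.30094398e-05] [-4.42864611e-01  3.72442268e-01  2.35533534e-01  1.43388465e+00
 -1.21508261e-03  6.12746262e-01]
```

View pics/s2.png

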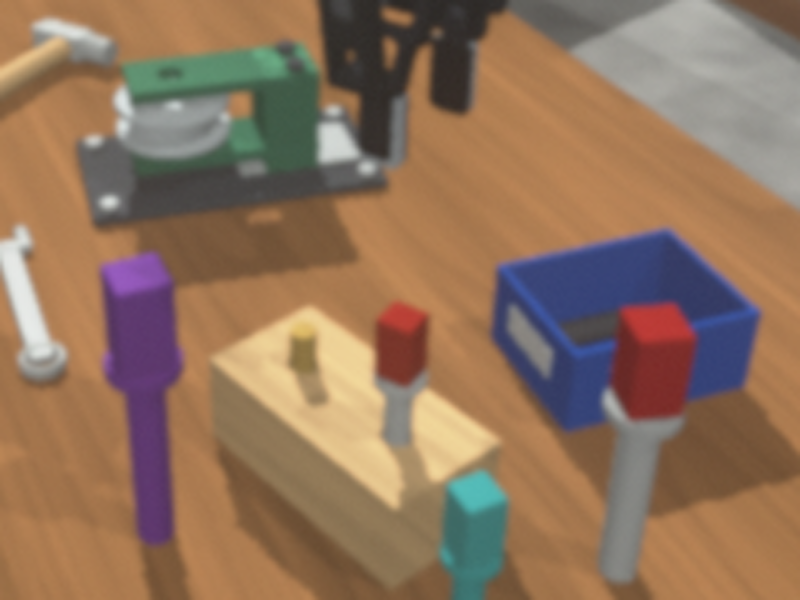

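The side crop shows the gripper above the pin (head at 403,330 in the crop), with the path clear. Descending.

>>> {"name": "step_arm", "arguments": {
  "targets": "0.3 0 0 -0.05 0 0 0;0.3 0 0 -0.12 0 0 0;0.3 0 0 -0.18 0 0 0;0.3 0 0 -0.23 0 0 0;0.3 0 0 -0.27 0 0 0;0.3 0 0 -0.286 0 0 0;0.3 0 0 -0.286 0 0 0;0.3 0 0 -0.286 0 0 0"
}}

```text
clock: 2.48
eef_pos: [0.5123, -0.2392, 0.1086]
tool_rot: [0.502, 0.865, -0.0, -0.0]
ft_force: [0.3, -0.2, 0.4]
grip_width: 0.0554
grasp_force: 0.0
```

>>> {"name": "step_arm", "arguments": {
  "targets": "-0.2 0 0 0 0 0 0;-0.4 0 0 0 0 0 0;-0.6 0 0 0 0 0 0;-1 0 0 0 0 0 0;-1 0 0 0 0 0 0;-1 0 0 0 0 0 0;-1 0 0 0 0 0 0"
}}

```text
clock: 3.07
eef_pos: [0.5137, -0.2398, 0.1102]
tool_rot: [0.502, 0.865, 0.0, 0.002]
ft_force: [0.9, 0.8, 6.0]
grip_width: 0.0212
grasp_force: 59.2
```

>>> {"name": "step_arm", "arguments": {
  "targets": "-1 0 0 0.01 0 0 0;-1 0 0 0.03 0 0 0;-1 0 0 0.06 0 0 0;-1 0 0 0.1 0 0 0;-1 0 0 0.15 0 0 0;-1 0 0 0.2 0 0 0;-1 0 0 0.24 0 0 0;-1 0 0 0.25 0 0 0;-1 0 0 0.25 0 0 0;-1 0 0 0.25 0 0 0"
}}

```text
clock: 3.9
eef_pos: [0.5115, -0.239, 0.2321]
tool_rot: [0.502, 0.865, -0.0, -0.001]
ft_force: [-0.5, -0.4, -3.3]
grip_width: 0.021
grasp_force: 59.4
```

Run:
```python
from h import *
o=bot.get_obs();print(o["eef_pos"],o["tool_rot"],o["ft_force"],o["ft_torque"],o["grip_width"])
s=bot.camera("side");t=bot.camera("top")
a=cv2.resize(s[100:280,240:390],(500,600),interpolation=cv2.INTER_CUBIC)
b=cv2.resize(t[170:240,310:345+0],(300,600),interpolation=cv2.INTER_CUBIC)
cv2.imwrite("pics/s3.png",np.hstack([a,b])[:,:,::-1])
# expected nose and collar pixels for an upright pin in line with the TCP
x,y,z=o["eef_pos"];print(proj("side",[[x,y,z-.1045],[x,y,z-.01],[x,y,z-.006]]))
```

```text
[ 0.51147736 -0.23904218  0.23205767] [ 5.02027966e-01  8.64850605e-01 -2.12112813e-04 -1.14367532e-03] [-0.4970437  -0.4290855  -3.25605415] [0.00202758 0.02487693 0.02406795] 0.02104896424203132
[[299.93095441 241.7428871 ]
 [302.05438031 195.81908605]
 [302.15122237 193.72466161]]
```

View pics/s3.png

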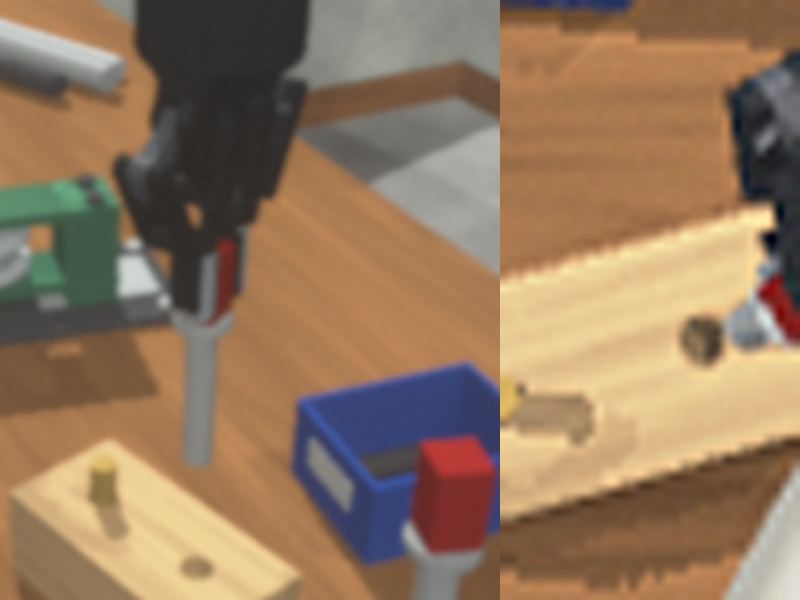

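The pin is gripped and upright, nose at side (299.4,238), clear of the empty block hole at (299.4,270). I can use that empty hole to check camera bias.

Run:
```python
from h import *
print(onz("side",(299.4,270.1),.06),onz("top",(333.6,209.7),.06))
```

```text
[ 0.51382462 -0.23783132  0.06      ] [ 0.51142556 -0.23799239  0.06      ]
```

>>> {"name": "step_arm", "arguments": {
  "targets": "-1 0.003 0.06 0 0 0 0;-1 0.006 0.13 0 0 0 0;-1 0.01 0.21 0 0 0 0;-1 0.014 0.29 0 0 0 0;-1 0.018 0.37 0 0 0 0;-1 0.022 0.45 0 0 0 0;-1 0.026 0.53 0 0 0 0;-1 0.028 0.61 0 0 0 0;-1 0.03 0.69 0 0 0 0;-1 0.031 0.75 0 0 0 0"
}}

```text
clock: 4.83
eef_pos: [0.5264, 0.1386, 0.2314]
tool_rot: [0.501, 0.865, -0.001, -0.001]
ft_force: [1.1, 1.0, -3.4]
grip_width: 0.0212
grasp_force: 59.1
```

>>> {"name": "step_arm", "arguments": {
  "targets": "-1 0 0.04 0 0 0 0;-1 0 0.061 -0.02 0 0 0;-1 0 0.061 -0.045 0 0 0;-1 0 0.061 -0.065 0 0 0;-1 0 0.061 -0.074 0 0 0;-1 0 0.061 -0.074 0 0 0;-1 0 0.061 -0.074 0 0 0;-1 0 0.061 -0.074 0 0 0"
}}

```text
clock: 5.5
eef_pos: [0.5282, 0.1655, 0.1967]
tool_rot: [0.503, 0.865, 0.0, 0.0]
ft_force: [1.1, -0.6, -2.6]
grip_width: 0.0213
grasp_force: 59.2
```

Run:
```python
from h import *
s=bot.camera("side");t=bot.camera("top")
a=cv2.resize(s[130:205,195:270],(500,500),interpolation=cv2.INTER_CUBIC)
b=cv2.resize(t[185:225,180:204],(300,500),interpolation=cv2.INTER_CUBIC)
cv2.imwrite("pics/s4.png",np.hstack([a,b])[:,:,::-1])
o=bot.get_obs();print(o["eef_pos"],o["ft_force"],o["ft_torque"])
```

```text
[0.52836881 0.16579076 0.19711232] [ 0.18554119 -0.26044548 -2.80910037] [-0.07484633 -0.06349121  0.01747115]
```

View pics/s4.png

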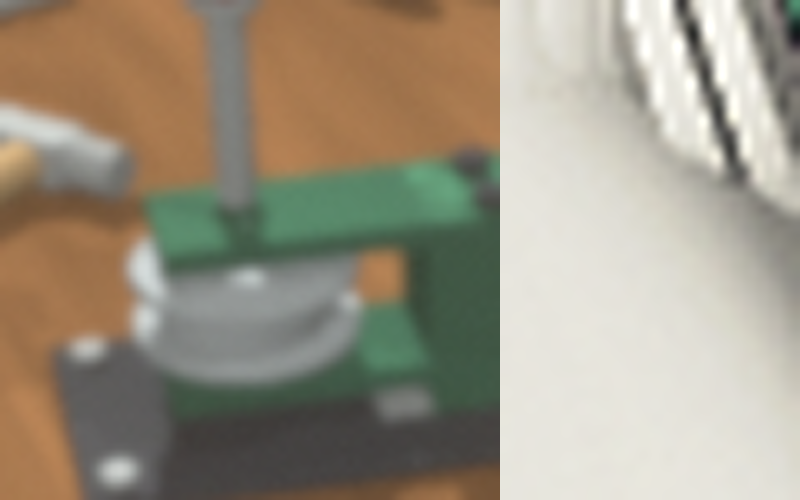

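Run:
```python
from h import *
print(onz("side",(230.5,160.5),.102),onz("side",(231,161.5),.095))
print(proj("side",[[.5283,.1658,.102],[.5283,.1658,.095]]))
# hole centroid: dark green pixels in the first pictures (strap), upscaled
for n,(x0,y0,x1,y1) in(("side",(222,154,240,169)),("top",(190,196,207,212))):
    im=cv2.imread(f"pics/{n}0.png")[y0:y1,x0:x1]
    g=im[:,:,1].astype(int);print(n);print(g)
```

```text
[0.5250016  0.16045854 0.102     ] [0.52862278 0.16770347 0.095     ]
[[230.99397649 159.42627145]
 [231.13126533 161.82039828]]
side
[[116 114 115 115 115 116 116 115 116 117 117 120 122 123 126 125 125 125]
 [116 115 115 115 115 115 115 115 116 117 118 120 122 123 126 126 128 127]
 [115 116 116 117 117 117 117 118 119 119 122 123 124 126 128 129 130 130]
 [119 120 121 122 122 122 124 126 125 126 126 127 128 129 130 131 132 131]
 [127 128 129 128 130 129 129 129 130 131 129 130 130 131 133 133 133 132]
 [134 133 134 133 133 130 129 127 125 125 124 127 130 133 133 134 133 133]
 [135 135 136 134 132 125 117 112 109 108 108 114 121 129 133 134 133 134]
 [135 135 135 135 127 116 102  95  96  94  95 101 113 125 133 134 134 134]
 [135 135 135 134 127 115 101  96  97  98  98 101 113 126 134 134 134 135]
 [136 137 137 136 131 122 114 111 113 116 116 117 124 131 135 135 135 133]
 [136 137 136 137 135 132 130 127 127 130 128 128 131 133 134 134 133 131]
 [138 136 136 136 136 135 134 132 130 131 129 128 127 127 127 125 123 120]
 [134 132 132 131 129 128 127 124 121 119 117 114 112 111 111 107 
[... 600 characters left out ...]
146 148 148 120 122 164 147 129 108 118 149 149 148 147 148]
 [140 144 144 144 145 104 177 146 122 105  84  84 150 149 148 148 148]
 [141 144 145 147 142 112 202 113 105  57  55  65 140 149 150 146 146]
 [143 148 144 145 141 121 173 122  86  53  56  82 154 149 148 147 143]
 [142 148 146 146 145 120 133 157  77  59  75 127 157 149 149 146 143]
 [145 147 146 144 147 146 142 163 108 103 125 154 150 148 150 147 143]
 [146 146 147 148 148 149 148 151 145 157 149 149 148 149 147 147 143]
 [143 145 146 147 147 147 145 148 149 150 146 149 149 151 146 148 147]
 [143 147 146 147 144 145 145 147 143 146 148 149 148 148 145 145 144]
 [148 145 146 146 147 145 148 146 145 149 147 145 148 149 146 148 147]]
```

>>> {"name": "step_arm", "arguments": {
  "targets": "-1 0 0.002 -0.004 0 0 0;-1 0 0.002 -0.008 0 0 0;-1 0 0.002 -0.01 0 0 0;-1 0 0.002 -0.011 0 0 0;-1 0 0.002 -0.011 0 0 0"
}}

```text
clock: 6.02
eef_pos: [0.5276, 0.1672, 0.1906]
tool_rot: [0.502, 0.865, -0.0, -0.0]
ft_force: [-0.1, 0.3, -2.6]
grip_width: 0.0216
grasp_force: 59.3
```

>>> {"name": "step_arm", "arguments": {
  "targets": "-1 0 0 -0.001 0 0 0;-1 0 0 -0.002 0 0 0;-1 0 0 -0.003 0 0 0;-1 0 0 -0.003 0 0 0"
}}

```text
clock: 6.35
eef_pos: [0.5277, 0.1672, 0.1892]
tool_rot: [0.502, 0.865, -0.0, -0.0]
ft_force: [-0.4, -0.2, -2.9]
grip_width: 0.0209
grasp_force: 59.3
```

Commanded z is now 0.1885 and there is no load. Next 1.5 mm.

>>> {"name": "step_arm", "arguments": {
  "targets": "-1 0 0 -0.001 0 0 0;-1 0 0 -0.002 0 0 0;-1 0 0 -0.003 0 0 0;-1 0 0 -0.003 0 0 0"
}}

```text
clock: 6.68
eef_pos: [0.5277, 0.1672, 0.1877]
tool_rot: [0.502, 0.865, -0.0, -0.0]
ft_force: [-0.3, -0.7, -2.9]
grip_width: 0.0214
grasp_force: 59.3
```

>>> {"name": "step_arm", "arguments": {
  "targets": "-1 0 0 -0.001 0 0 0;-1 0 0 -0.002 0 0 0;-1 0 0 -0.003 0 0 0;-1 0 0 -0.003 0 0 0"
}}

```text
clock: 7.02
eef_pos: [0.5277, 0.1672, 0.1862]
tool_rot: [0.502, 0.865, -0.0, -0.0]
ft_force: [1.3, -0.1, -3.9]
grip_width: 0.0211
grasp_force: 59.3
```

>>> {"name": "step_arm", "arguments": {
  "targets": "-1 0 0 -0.002 0 0 0;-1 0 0 -0.004 0 0 0;-1 0 0 -0.006 0 0 0;-1 0 0 -0.008 0 0 0;-1 0 0 -0.01 0 0 0;-1 0 0 -0.01 0 0 0;-1 0 0 -0.01 0 0 0"
}}

```text
clock: 7.6
eef_pos: [0.5277, 0.1672, 0.1812]
tool_rot: [0.502, 0.865, -0.0, -0.0]
ft_force: [0.3, 0.3, -2.9]
grip_width: 0.0211
grasp_force: 59.3
```

>>> {"name": "step_arm", "arguments": {
  "targets": "-1 0 0 -0.002 0 0 0;-1 0 0 -0.004 0 0 0;-1 0 0 -0.006 0 0 0;-1 0 0 -0.008 0 0 0;-1 0 0 -0.01 0 0 0;-1 0 0 -0.01 0 0 0;-1 0 0 -0.01 0 0 0"
}}

```text
clock: 8.18
eef_pos: [0.5277, 0.1672, 0.1762]
tool_rot: [0.502, 0.865, -0.0, -0.0]
ft_force: [-0.3, -0.9, -3.2]
grip_width: 0.0212
grasp_force: 59.3
```

>>> {"name": "step_arm", "arguments": {
  "targets": "-1 0 0 -0.002 0 0 0;-1 0 0 -0.004 0 0 0;-1 0 0 -0.006 0 0 0;-1 0 0 -0.008 0 0 0;-1 0 0 -0.008 0 0 0;-1 0 0 -0.008 0 0 0"
}}

```text
clock: 8.68
eef_pos: [0.5277, 0.1672, 0.1722]
tool_rot: [0.502, 0.865, -0.0, -0.0]
ft_force: [0.6, -0.7, -3.0]
grip_width: 0.0211
grasp_force: 59.3
```

>>> {"name": "step_arm", "arguments": {
  "targets": "-1 0 0 -0.001 0 0 0;-1 0 0 -0.002 0 0 0;-1 0 0 -0.002 0 0 0;-1 0 0 -0.002 0 0 0"
}}

```text
clock: 9.02
eef_pos: [0.5277, 0.1672, 0.1713]
tool_rot: [0.502, 0.865, -0.0, -0.0]
ft_force: [0.0, -0.5, -2.9]
grip_width: 0.0214
grasp_force: 59.3
```

>>> {"name": "step_arm", "arguments": {
  "targets": "-1 0 0 -0.001 0 0 0;-1 0 0 -0.002 0 0 0;-1 0 0 -0.002 0 0 0;-1 0 0 -0.002 0 0 0"
}}

```text
clock: 9.35
eef_pos: [0.5279, 0.1672, 0.1709]
tool_rot: [0.502, 0.865, 0.0, 0.0]
ft_force: [-0.4, -0.2, 1.9]
grip_width: 0.0209
grasp_force: 60.0
```

Run:
```python
from h import *
o=bot.get_obs();print(o["eef_pos"],o["tool_rot"],o["ft_force"],o["ft_torque"])
```

```text
[0.52791343 0.16722963 0.17093384] [5.02001477e-01 8.64866661e-01 2.99004172e-04 2.93060270e-04] [-0.40502047 -0.18795904  1.86068574] [-0.15897365  0.33408432  0.00060989]
```

>>> {"name": "step_arm", "arguments": {
  "targets": "-1 0 0 -0.001 0 0 0;-1 0 0 -0.001 0 0 0;-1 0 0 -0.001 0 0 0"
}}

```text
clock: 9.6
eef_pos: [0.528, 0.1673, 0.1708]
tool_rot: [0.502, 0.865, 0.0, 0.0]
ft_force: [-1.8, -1.2, 4.2]
grip_width: 0.0214
grasp_force: 60.5
```

Run:
```python
from h import *
o=bot.get_obs();print(o["eef_pos"],o["tool_rot"],o["ft_force"],o["ft_torque"])
```

```text
[0.5280116  0.16726938 0.17082798] [5.01994986e-01 8.64870274e-01 4.95663662e-04 4.44281408e-04] [-1.77492438 -1.18207419  4.22147374] [-0.19655584  0.55020682  0.02933602]
```

>>> {"name": "step_arm", "arguments": {
  "targets": "-1 0.001 0 0 0 0 0;-1 0.002 0 0 0 0 0;-1 0.002 0 0 0 0 0;-1 0.002 0 0 0 0 0"
}}

```text
clock: 9.93
eef_pos: [0.5287, 0.1672, 0.1708]
tool_rot: [0.502, 0.865, 0.0, 0.0]
ft_force: [-2.4, -0.9, 5.8]
grip_width: 0.0215
grasp_force: 60.5
```

>>> {"name": "step_arm", "arguments": {
  "targets": "-1 0.001 0 0 0 0 0;-1 0.001 0 0 0 0 0;-1 0.001 0 0 0 0 0"
}}

```text
clock: 10.18
eef_pos: [0.5291, 0.1671, 0.1707]
tool_rot: [0.502, 0.865, 0.0, 0.0]
ft_force: [-1.9, -1.2, 5.3]
grip_width: 0.0213
grasp_force: 60.5
```

Run:
```python
from h import *
o=bot.get_obs();print(o["eef_pos"],o["tool_rot"],o["ft_force"],o["ft_torque"])
```

```text
[0.52912712 0.16712732 0.17074461] [5.01984105e-01 8.64876818e-01 1.42261454e-04 1.66912859e-04] [-1.8765735  -1.24872426  5.30003028] [-0.27597586  0.82260381  0.01425302]
```

>>> {"name": "step_arm", "arguments": {
  "targets": "-1 0 0 0.004 0 0 0;-1 0 0 0.004 0 0 0;-1 0.002 0 0.004 0 0 0;-1 0.002 0 0.004 0 0 0;-1 0.002 0 0.004 0 0 0"
}}

```text
clock: 10.6
eef_pos: [0.5302, 0.1672, 0.1712]
tool_rot: [0.502, 0.865, -0.0, -0.0]
ft_force: [-0.5, 0.2, -3.1]
grip_width: 0.0215
grasp_force: 59.2
```

>>> {"name": "step_arm", "arguments": {
  "targets": "-1 0.001 0 0 0 0 0;-1 0.002 0 0 0 0 0;-1 0.002 0 0 0 0 0;-1 0.002 0 0 0 0 0"
}}

```text
clock: 10.93
eef_pos: [0.5313, 0.1672, 0.1717]
tool_rot: [0.502, 0.865, -0.0, -0.0]
ft_force: [-0.1, 0.4, -3.2]
grip_width: 0.0212
grasp_force: 59.2
```

>>> {"name": "step_arm", "arguments": {
  "targets": "-1 -0.004 0 0 0 0 0;-1 -0.008 0 0 0 0 0;-1 -0.01 0 0 0 0 0;-1 -0.01 0 0 0 0 0;-1 -0.01 0 0 0 0 0;-1 -0.01 0 0 0 0 0"
}}

```text
clock: 11.43
eef_pos: [0.5269, 0.1672, 0.1721]
tool_rot: [0.502, 0.865, 0.0, 0.001]
ft_force: [2.3, 0.5, -3.2]
grip_width: 0.0211
grasp_force: 59.2
```

>>> {"name": "step_arm", "arguments": {
  "targets": "-1 0.006 0 0 0 0 0;-1 0.01 0 0 0 0 0;-1 0.012 0 0 0 0 0;-1 0.013 0 0 0 0 0;-1 0.013 0 0 0 0 0;-1 0.013 0 0 0 0 0"
}}

```text
clock: 11.93
eef_pos: [0.532, 0.1671, 0.1714]
tool_rot: [0.502, 0.865, -0.001, -0.001]
ft_force: [-1.0, 0.2, -2.7]
grip_width: 0.0213
grasp_force: 59.4
```

>>> {"name": "step_arm", "arguments": {
  "targets": "-1 -0.005 0.002 0 0 0 0;-1 -0.006 0.004 0 0 0 0;-1 -0.006 0.005 0 0 0 0;-1 -0.006 0.005 0 0 0 0;-1 -0.006 0.005 0 0 0 0"
}}

```text
clock: 12.35
eef_pos: [0.5297, 0.1692, 0.1718]
tool_rot: [0.502, 0.865, -0.001, 0.0]
ft_force: [-0.2, -2.6, -3.4]
grip_width: 0.0209
grasp_force: 59.3
```

>>> {"name": "step_arm", "arguments": {
  "targets": "-1 0 -0.004 0 0 0 0;-1 0 -0.008 0 0 0 0;-1 0 -0.01 0 0 0 0;-1 0 -0.01 0 0 0 0;-1 0 -0.01 0 0 0 0"
}}

```text
clock: 12.77
eef_pos: [0.5299, 0.1648, 0.1719]
tool_rot: [0.502, 0.865, 0.0, 0.0]
ft_force: [-0.5, 0.3, -2.2]
grip_width: 0.0216
grasp_force: 59.2
```

>>> {"name": "step_arm", "arguments": {
  "targets": "-1 0 -0.001 0 0 0 0;-1 0 -0.002 0 0 0 0;-1 0 -0.002 0 0 0 0;-1 0 -0.002 0 0 0 0"
}}

```text
clock: 13.1
eef_pos: [0.5298, 0.1639, 0.1719]
tool_rot: [0.502, 0.865, 0.0, -0.0]
ft_force: [0.3, 0.9, -3.2]
grip_width: 0.0212
grasp_force: 59.2
```

>>> {"name": "step_arm", "arguments": {
  "targets": "-1 0 0.003 0 0 0 0;-1 0 0.006 0 0 0 0;-1 0 0.006 0 -0 0 0;-1 0 0.006 0 0 0 0"
}}

```text
clock: 13.43
eef_pos: [0.5297, 0.1668, 0.1717]
tool_rot: [0.502, 0.865, -0.0, -0.0]
ft_force: [0.8, -0.1, -3.0]
grip_width: 0.0212
grasp_force: 59.2
```

Run:
```python
from h import *
o=bot.get_obs();print(o["eef_pos"],o["tool_rot"],o["ft_force"],o["ft_torque"])
```

```text
[0.52971882 0.16680299 0.1717455 ] [ 5.01880840e-01  8.64936768e-01 -1.01296941e-04 -1.97084907e-06] [ 0.75435201 -0.08910671 -3.02612652] [-0.02595961 -0.01975946 -0.04373128]
```

>>> {"name": "step_arm", "arguments": {
  "targets": "-1 0 0 -0.002 0 0 0;-1 0 0 -0.003 0 0 0;-1 0 0 -0.004 0 0 0;-1 0 0 -0.004 0 0 0;-1 0 0 -0.004 0 0 0"
}}

```text
clock: 13.85
eef_pos: [0.5301, 0.1668, 0.1707]
tool_rot: [0.502, 0.865, 0.001, 0.0]
ft_force: [-1.7, -1.1, 5.1]
grip_width: 0.0208
grasp_force: 60.3
```

```bash
cat > r.py <<'E'
from workcell import bot
import numpy as np
o=bot.get_obs();print(o["clock"],*[np.round(o[k],4) for k in("eef_pos","ft_force","ft_torque")])
E
python3 r.py
```

```text
13.85 [0.5301 0.1668 0.1707] [-1.7206 -1.1081  5.0803] [-0.098   0.4914  0.0097]
```

>>> {"name": "step_arm", "arguments": {
  "targets": "-1 0.001 0 0 0 0 0;-1 0.002 0 0 0 0 0;-1 0.003 0 0 0 0 0;-1 0.003 0 0 0 0 0;-1 0.003 0 0 0 0 0"
}}

```text
clock: 14.27
eef_pos: [0.5311, 0.1666, 0.1706]
tool_rot: [0.502, 0.865, 0.0, 0.0]
ft_force: [-2.8, -0.8, 6.6]
grip_width: 0.0213
grasp_force: 60.6
```

```bash
python3 r.py
```

```text
14.2667 [0.5311 0.1666 0.1706] [-2.7951 -0.792   6.6024] [-0.1726  0.7898  0.0322]
```

>>> {"name": "step_arm", "arguments": {
  "targets": "-1 0 0 0.004 0 0 0;-1 0 0 0.004 0 0 0;-1 0 0 0.004 0 0 0;-1 0 0 0.001 0 0 0;-1 0 0 0 0 0 0;-1 0 0 0 0 0 0;-1 0 0 0 0 0 0"
}}

```text
clock: 14.85
eef_pos: [0.5314, 0.1667, 0.1706]
tool_rot: [0.502, 0.865, 0.0, 0.0]
ft_force: [-2.1, -1.8, 5.2]
grip_width: 0.0213
grasp_force: 60.4
```

```bash
python3 r.py
```

```text
14.85 [0.5314 0.1667 0.1706] [-2.084  -1.7655  5.2215] [-0.1872  0.5941  0.0294]
```

>>> {"name": "step_arm", "arguments": {
  "targets": "-1 0 0 0.004 0 0 0;-1 0 0 0.004 0 0 0;-1 -0.003 0.003 0.004 0 0 0;-1 -0.003 0.003 0.001 0 0 0;-1 -0.003 0.003 0 0 0 0;-1 -0.003 0.003 0 0 0 0;-1 -0.003 0.003 0 0 0 0"
}}

```text
clock: 15.43
eef_pos: [0.5298, 0.1682, 0.1709]
tool_rot: [0.502, 0.865, 0.0, 0.0]
ft_force: [-2.3, -1.5, 5.6]
grip_width: 0.0212
grasp_force: 60.4
```

```bash
python3 r.py
```

```text
15.4333 [0.5298 0.1682 0.1709] [-2.2905 -1.5244  5.5807] [-0.3114  0.6363  0.023 ]
```

>>> {"name": "step_arm", "arguments": {
  "targets": "-1 0 0 0.004 0 0 0;-1 0 0 0.004 0 0 0;-1 0 -0.006 0.004 0 0 0;-1 0 -0.006 0.001 0 0 0;-1 0 -0.006 0 0 0 0;-1 0 -0.006 0 0 0 0;-1 0 -0.006 0 0 0 0"
}}

```text
clock: 16.02
eef_pos: [0.5297, 0.165, 0.1694]
tool_rot: [0.502, 0.865, -0.0, -0.0]
ft_force: [1.2, -0.4, -3.0]
grip_width: 0.0214
grasp_force: 59.2
```

```bash
python3 r.py
```

```text
16.0167 [0.5297 0.165  0.1694] [ 1.2396 -0.4458 -3.0313] [-0.2284 -0.1611  0.0524]
```

The die hole is found at about (0.5297, 0.165). Going down.

>>> {"name": "step_arm", "arguments": {
  "targets": "-1 0 0 -0.001 0 0 0;-1 0 0 -0.002 0 0 0;-1 0 0 -0.003 0 0 0;-1 0 0 -0.004 0 0 0;-1 0 0 -0.004 0 0 0"
}}

```text
clock: 16.43
eef_pos: [0.5299, 0.1652, 0.1678]
tool_rot: [0.502, 0.865, 0.0, 0.0]
ft_force: [0.4, 0.1, -3.4]
grip_width: 0.0212
grasp_force: 59.3
```

>>> {"name": "step_arm", "arguments": {
  "targets": "-1 0 0 -0.001 0 0 0;-1 0 0 -0.002 0 0 0;-1 0 0 -0.003 0 0 0;-1 0 0 -0.004 0 0 0;-1 0 0 -0.004 0 0 0"
}}

```text
clock: 16.85
eef_pos: [0.5299, 0.1652, 0.1658]
tool_rot: [0.502, 0.865, 0.0, 0.0]
ft_force: [1.4, -0.8, -1.6]
grip_width: 0.021
grasp_force: 59.3
```

>>> {"name": "step_arm", "arguments": {
  "targets": "-1 0 0 -0.002 0 0 0;-1 0 0 -0.004 0 0 0;-1 0 0 -0.006 0 0 0;-1 0 0 -0.008 0 0 0;-1 0 0 -0.008 0 0 0"
}}

```text
clock: 17.27
eef_pos: [0.5298, 0.1651, 0.1616]
tool_rot: [0.502, 0.865, -0.0, 0.0]
ft_force: [1.4, -1.0, -2.6]
grip_width: 0.0213
grasp_force: 59.3
```

>>> {"name": "step_arm", "arguments": {
  "targets": "-1 0 0 -0.002 0 0 0;-1 0 0 -0.004 0 0 0;-1 0 0 -0.006 0 0 0;-1 0 0 -0.008 0 0 0;-1 0 0 -0.01 0 0 0;-1 0 0 -0.012 0 0 0;-1 0 0 -0.014 0 0 0;-1 0 0 -0.016 0 0 0;-1 0 0 -0.018 0 0 0;-1 0 0 -0.018 0 0 0"
}}

```text
clock: 18.1
eef_pos: [0.5298, 0.1652, 0.1526]
tool_rot: [0.502, 0.865, -0.0, 0.0]
ft_force: [1.3, -1.5, -2.5]
grip_width: 0.0212
grasp_force: 59.3
```

>>> {"name": "step_arm", "arguments": {
  "targets": "-1 0 0.001 -0.002 0 0 0;-1 0 0.001 -0.004 0 0 0;-1 0 0.002 -0.006 0 0 0;-1 0 0.002 -0.008 0 0 0;-1 0 0.002 -0.01 0 0 0;-1 0 0.002 -0.012 0 0 0;-1 0 0.002 -0.014 0 0 0;-1 0 0.002 -0.016 0 0 0;-1 0 0.002 -0.018 0 0 0;-1 0 0.002 -0.018 0 0 0"
}}

```text
clock: 18.93
eef_pos: [0.5296, 0.1662, 0.1435]
tool_rot: [0.502, 0.865, -0.0, -0.0]
ft_force: [2.8, -2.8, -0.9]
grip_width: 0.0211
grasp_force: 59.6
```

>>> {"name": "step_arm", "arguments": {
  "targets": "-1 0 0.0005 -0.002 0 0 0;-1 0 0.001 -0.004 0 0 0;-1 0 0.001 -0.006 0 0 0;-1 0 0.001 -0.008 0 0 0;-1 0 0.001 -0.01 0 0 0;-1 0 0.001 -0.012 0 0 0;-1 0 0.001 -0.014 0 0 0;-1 0 0.001 -0.016 0 0 0;-1 0 0.001 -0.018 0 0 0;-1 0 0.001 -0.018 0 0 0"
}}

```text
clock: 19.77
eef_pos: [0.5297, 0.1667, 0.1346]
tool_rot: [0.502, 0.865, -0.0, -0.0]
ft_force: [2.6, -2.9, -2.2]
grip_width: 0.0208
grasp_force: 59.6
```

>>> {"name": "step_arm", "arguments": {
  "targets": "-1 0 0 -0.002 0 0 0;-1 0 0 -0.004 0 0 0;-1 0 0 -0.006 0 0 0;-1 0 0 -0.008 0 0 0;-1 0 0 -0.01 0 0 0;-1 0 0 -0.012 0 0 0;-1 0 0 -0.012 0 0 0"
}}

```text
clock: 20.35
eef_pos: [0.5297, 0.1667, 0.1285]
tool_rot: [0.502, 0.865, -0.0, -0.0]
ft_force: [2.4, -1.4, -2.8]
grip_width: 0.0212
grasp_force: 59.6
```

>>> {"name": "step_arm", "arguments": {
  "targets": "-1 0 0 -0.001 0 0 0;-1 0 0 -0.002 0 0 0;-1 0 0 -0.003 0 0 0;-1 0 0 -0.004 0 0 0;-1 0 0 -0.004 0 0 0"
}}

```text
clock: 20.77
eef_pos: [0.5297, 0.1667, 0.1267]
tool_rot: [0.502, 0.865, -0.0, -0.0]
ft_force: [1.7, -2.4, -1.3]
grip_width: 0.0211
grasp_force: 59.6
```

>>> {"name": "step_arm", "arguments": {
  "targets": "-1 0 0 -0.001 0 0 0;-1 0 0 -0.002 0 0 0;-1 0 0 -0.003 0 0 0;-1 0 0 -0.003 0 0 0"
}}

```text
clock: 21.1
eef_pos: [0.5297, 0.1667, 0.1252]
tool_rot: [0.502, 0.865, -0.0, -0.0]
ft_force: [1.2, -3.1, -1.3]
grip_width: 0.0212
grasp_force: 59.6
```

No catch so far. Commanded z is 0.1245; seating is expected at TCP of about 0.107.

>>> {"name": "step_arm", "arguments": {
  "targets": "-1 0 0 -0.001 0 0 0;-1 0 0 -0.002 0 0 0;-1 0 0 -0.003 0 0 0;-1 0 0 -0.004 0 0 0;-1 0 0 -0.005 0 0 0;-1 0 0 -0.005 0 0 0"
}}

```text
clock: 21.6
eef_pos: [0.5298, 0.1667, 0.1227]
tool_rot: [0.502, 0.865, -0.0, 0.0]
ft_force: [1.4, -3.1, -1.8]
grip_width: 0.0211
grasp_force: 59.6
```

>>> {"name": "step_arm", "arguments": {
  "targets": "-1 0 0 -0.002 0 0 0;-1 0 0 -0.004 0 0 0;-1 0 0 -0.006 0 0 0;-1 0 0 -0.008 0 0 0;-1 0 0 -0.01 0 0 0;-1 0 0 -0.012 0 0 0;-1 0 0 -0.014 0 0 0;-1 0 0 -0.014 0 0 0"
}}

```text
clock: 22.27
eef_pos: [0.5297, 0.1667, 0.1156]
tool_rot: [0.502, 0.865, -0.0, -0.0]
ft_force: [1.9, -2.6, -1.7]
grip_width: 0.0209
grasp_force: 59.6
```

>>> {"name": "step_arm", "arguments": {
  "targets": "-1 0 0 -0.002 0 0 0;-1 0 0 -0.004 0 0 0;-1 0 0 -0.006 0 0 0;-1 0 0 -0.008 0 0 0;-1 0 0 -0.01 0 0 0;-1 0 0 -0.01 0 0 0"
}}

```text
clock: 22.77
eef_pos: [0.5297, 0.1667, 0.1105]
tool_rot: [0.502, 0.865, -0.0, -0.0]
ft_force: [2.1, -2.6, -1.6]
grip_width: 0.0213
grasp_force: 59.6
```

>>> {"name": "step_arm", "arguments": {
  "targets": "-1 0 0 -0.001 0 0 0;-1 0 0 -0.002 0 0 0;-1 0 0 -0.003 0 0 0;-1 0 0 -0.004 0 0 0;-1 0 0 -0.004 0 0 0"
}}

```text
clock: 23.18
eef_pos: [0.5297, 0.1667, 0.1087]
tool_rot: [0.502, 0.865, -0.0, -0.0]
ft_force: [2.2, -2.5, -1.7]
grip_width: 0.021
grasp_force: 59.6
```

>>> {"name": "step_arm", "arguments": {
  "targets": "-1 0 0 -0.001 0 0 0;-1 0 0 -0.002 0 0 0;-1 0 0 -0.002 0 0 0"
}}

```text
clock: 23.43
eef_pos: [0.5297, 0.1667, 0.1077]
tool_rot: [0.502, 0.865, -0.0, -0.0]
ft_force: [2.4, -3.0, -1.7]
grip_width: 0.0211
grasp_force: 59.6
```

>>> {"name": "step_arm", "arguments": {
  "targets": "-1 0 0 -0.001 0 0 0;-1 0 0 -0.001 0 0 0;-1 0 0 -0.001 0 0 0"
}}

```text
clock: 23.68
eef_pos: [0.5298, 0.1667, 0.1073]
tool_rot: [0.502, 0.865, -0.0, 0.0]
ft_force: [1.9, -2.3, -1.5]
grip_width: 0.0212
grasp_force: 59.7
```

>>> {"name": "step_arm", "arguments": {
  "targets": "-1 0 0 -0.001 0 0 0;-1 0 0 -0.001 0 0 0;-1 0 0 -0.001 0 0 0"
}}

```text
clock: 23.93
eef_pos: [0.5298, 0.1667, 0.1072]
tool_rot: [0.502, 0.865, 0.0, 0.0]
ft_force: [0.5, -3.8, 2.3]
grip_width: 0.0212
grasp_force: 60.1
```

>>> {"name": "step_arm", "arguments": {
  "targets": "-1 0 0 -0.001 0 0 0;-1 0 0 -0.001 0 0 0;-1 0 0 -0.001 0 0 0"
}}

```text
clock: 24.18
eef_pos: [0.5298, 0.1668, 0.1072]
tool_rot: [0.502, 0.865, 0.0, 0.0]
ft_force: [-0.5, -2.2, 6.1]
grip_width: 0.0213
grasp_force: 60.6
```

The collar is seated at TCP 0.1072, as predicted. I'll ease the load and open, then retreat.

>>> {"name": "step_arm", "arguments": {
  "targets": "-1 0 0 0.001 0 0 0;-0.4 0 0 0.001 0 0 0;-0.3 0 0 0.001 0 0 0;-0.2 0 0 0.001 0 0 0;0 0 0 0.001 0 0 0;0.1 0 0 0.001 0 0 0;0.1 0 0 0.001 0 0 0;0.1 0 0 0.001 0 0 0"
}}

```text
clock: 24.85
eef_pos: [0.5297, 0.1668, 0.1067]
tool_rot: [0.502, 0.865, 0.0, -0.0]
ft_force: [-0.2, 0.2, -0.2]
grip_width: 0.0471
grasp_force: 0.0
```

>>> {"name": "step_arm", "arguments": {
  "targets": "0.1 0 0 0.02 0 0 0;0.1 0 0 0.06 0 0 0;0.1 0 0 0.12 0 0 0;0.1 0 0 0.18 0 0 0;0.1 0 0 0.24 0 0 0;0.1 0 0 0.3 0 0 0;0.1 0 0 0.3 0 0 0;0.1 0 0 0.3 0 0 0"
}}

```text
clock: 25.52
eef_pos: [0.5311, 0.1671, 0.26]
tool_rot: [0.502, 0.865, 0.002, 0.002]
ft_force: [0.6, 0.2, -0.6]
grip_width: 0.047
grasp_force: 0.0
```

Run:
```python
from h import *
s=bot.camera("side")[:,:,::-1]
cv2.imwrite("pics/s5.png",cv2.resize(s[110:215,190:310],(686,600),interpolation=cv2.INTER_CUBIC))
o=bot.get_obs();print(o["eef_pos"],o["ft_force"],o["grip_width"])
```

```text
[0.53006951 0.16679121 0.2578659 ] [ 0.40890728 -0.48146011  0.32294969] 0.0471693149657347
```

View pics/s5.png

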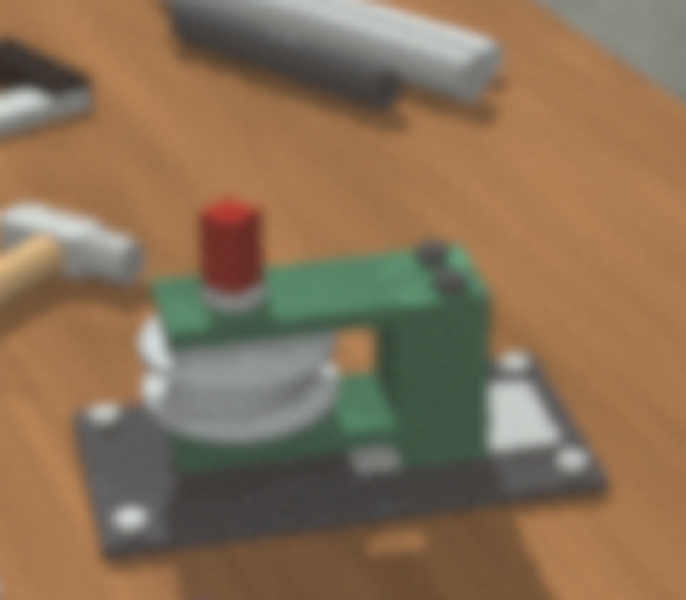

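The crop shows the pin upright, its collar flat on the upper strap (232,295), and the gripper clear.

```bash
python3 -c "
from workcell import bot
print(bot.job_done())"
```

```text
the job is handed in; nothing more can be done
None
```

The pin is threaded through the upper strap, die and lower strap and released, its collar flat on the upper strap; wrist readings stayed under about 10 N, and I handed the job in at about 26 s but got no verdict back.

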